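# Fish the ink-pad tin out of the returns bin and restack it

## Task

One blue ink-pad tin was left in the returns bin, pushed right into a corner so that nothing fits between it and the walls. Without pressing it hard, work it loose, lift it out and set it down, lid up and square with the tins below it (either way round), on top of the column of two matching tins on the counter; hold it until it rests there, then let go. Leave the pack of cards and the tealight in the bin, keep the column standing where it is, and do not disturb the bell, the card reader or the stamp.

Things in the scene. Friction and masses are not known exactly. Their poses are not given: they have to be found in the camera images.
- ink_tin: Closed blue ink-pad tin, loose, 56 (x) x 80 (y) x 17 (z) mm, 0.12 kg. Origin: centre of underside, z up. Starts flat in a corner of the bin (-x -y or +x +y in its frame), axes along the bin's, 0 to 3 mm from both walls: no room for fingers there. Pressed on top with 5 to 12 N by shut fingertips it slides along with them. Forcing it against the bin with over 40 N dents it (failure).
- returns_bin: Open wooden returns bin with brass corner plates, fixed to the counter. Inside 160 (x) x 200 (y) mm, walls 7 mm thick, rim 46 mm above the counter, inner floor 6 mm above the counter. Origin at the centre of its underside; x points away from the robot, y to the left, turned by up to 0.12 rad. To its right are a 50 mm high tray and a 430 mm tall glass dispenser (world y below -0.40).
- stock_top: Upper tin of the column, same blue tin 56 x 80 x 17 mm, loose, closed; origin at the centre of its underside, z up; its top face is 17 mm above the origin, about 34 mm above the counter.
- stock_low: Lower tin of the column, same make, loose, lying on the counter; origin at the centre of its underside.
- card_bundle: Loose banded pack of small white cards 84 (x) x 54 (y) x 18 mm lying in the bin corner diagonally opposite the tin, long side along the bin's long side. Origin at the centre of its underside. Stays in the bin (may slide a little).
- tealight: Loose small tealight candle in a metal cup, 38 mm across, 17 mm high, in the bin's corner at minus x plus y of the bin's frame. Origin at the centre of its underside. Stays in the bin (may slide a little).
- bell: Silver service bell, 84 mm across, 58 mm high, on the counter behind the sink opening. Origin at the centre of its underside. Leave alone.
- reader: Black hand-held card reader 136 x 74 x 26 mm lying on the counter left of the sink opening. Origin at the centre of its underside. Leave alone.
- stamp: Rubber stamp with a red turned handle, 26 x 38 x 70 mm, standing on the counter behind the sink opening. Origin at the centre of its underside. Leave alone.
Things that resemble listed ones, but are neither listed nor needed, are in the scene too. What is shaped like the ink_tin but red is not meant.

How it is judged (in metres and radians):
On the way, in this order (a step that is already met when the one before it is completed fails the run):
1. the tin has been lifted clear of the bin, above its rim (height (world z) of ink_tin above 0.06 m), for 0.1 s.
2. the tin rests on the column while still held by the gripper (z of ink_tin in the frame of stock_top between 0.012 and 0.0195 m and horizontal distance between ink_tin and stock_top below 0.012 m and contact force between the fingers and ink_tin above 0.5 N), for 0.1 s.
At the end, for the whole second after the job is handed in: The tin rests, released, lid up on the column's upper tin, centred within 8 mm and square within 0.1 rad, level within 0.06 rad; the column tins are level, within 8 mm of each other, the lower within 20 mm of its start; the cards and the tealight lie on the floor inside the bin (z of ink_tin in the frame of stock_top between 0.014 and 0.0195 m and horizontal distance between ink_tin and stock_top below 0.008 m and angle between the x axis of ink_tin and the x axis of stock_top, either way round below 0.1 rad and angle between each of ink_tin, stock_top's own z axis and vertical below 0.06 rad and linear speed of ink_tin below 0.01 m/s and horizontal distance between stock_top and stock_low below 0.008 m and distance of stock_low from where it was at the start of the episode below 0.02 m and x of card_bundle in the frame of returns_bin between -0.08 and 0.08 m and y of card_bundle in the frame of returns_bin between -0.1 and 0.1 m and z of card_bundle in the frame of returns_bin between -0.01 and 0.035 m and x of tealight in the frame of returns_bin between -0.08 and 0.08 m and y of tealight in the frame of returns_bin between -0.1 and 0.1 m and z of tealight in the frame of returns_bin between -0.01 and 0.035 m); the robot touches nothing.
It fails at once if the tin is forced against the bin with more than 40 N (contact force between ink_tin and returns_bin above 40 N).
It fails at once if the bell, the card reader or the stamp is moved by more than 20 mm (distance of any of bell, reader, stamp from where it was at the start of the episode above 0.02 m).
It fails at once if the lower tin of the column is pushed more than 30 mm away (distance of stock_low from where it was at the start of the episode above 0.03 m).
It also fails if it takes over 56 s, if anything falls off the work surface, if the arm or the gripper's body presses on something with over 40 N, if the wrist force passes 120 N, or if a joint passes its speed limit or range.

## Robot

A 7-joint arm with a two-finger parallel gripper is mounted at the origin on a cart in front of the work surface, level with it; the furniture and walls round the work are solid. World frame = base frame: x ahead of the robot, y to its left, z up, the work surface at z = 0. Lengths are in m, angles in degrees, forces in N, time in s.
With the tool pointing down it reaches from about 0.4 to 0.9 m from the base axis. Payload 5.5 kg.
Tool frame: the origin (TCP) lies at the very end of the fingers, on their centre line; the grasp point (between the pads) lies 19 mm behind it; z points along the fingers, x is the direction in which the jaws open and shut, and the axes are right-handed (so a half turn about z gives the same grasp; the last joint's range is limited). The gripper opens to 92 mm and grips with 3 to 60 N. Pads are 19 mm wide; open, the fingers measure 130 mm over their backs; the gripper's body (75 mm by 190 mm) begins 47 mm behind the grasp point.
Start: joints at [92.315, 28.699, -24.465, 88.831, 12.651, 65.22, -12.049], TCP at [0.144, -0.634, 0.227] pointing down, gripper open.
Joint ranges: [-164.97, 164.97], [-17.58, 116.51], [-87.97, 89.64], [11.32, 138.91], [-80.73, 260.73], [10.89, 115.49], [-147.41, 147.41]. Speed limits (degrees/s): [147.25, 147.25, 180, 180, 180, 180, 180].

## Interface

Orientations are given as a 3x3 rotation matrix whose columns are the frame's x, y, z axes.
In Python, from workcell import sense, get_image, camera_params, sign_off gives the robot as it stands.
- The arm moves only by the shell command python3 -m jog 'ROWS' [FORCE]. ROWS is JSON, a list that holds one entry, the list of rows, each a list of 7 numbers: the shift along the tool's x, y, z in units of 40 mm (1.0 is 40 mm), then the turn, a rotation vector about the tool's x, y, z in units of 6 degrees (1.0 is 6 degrees), then the finger opening in mm, from 0 to 91.8. In form: [[[dx, dy, dz, rx, ry, rz, claw], ...]]. A call has exactly 10 rows; each row is the pose to reach, as a shift and turn from the pose commanded when the call began, along the tool's axes at that moment; what a row does not reach only later rows make up. A row lasts 1/12 s, in which the tool goes at most 41.7 mm and 7.16 degrees, less where a joint would pass 70% of its speed; a pose out of reach is approached as far as the arm can. A call with a gripper value outside its range is refused whole. The fingers move at their own pace and stop on an object; FORCE is the grip in N (left out, the last holds). Time passes only in rows, so rows that repeat a pose let the fingers close, or fill a call up. It gives the time, the measured TCP pose, the force and the opening at its end, in the units of the state.
- sense(): the state, without advancing time (a new reading comes with each control period).
- get_image(name): name is "scene" or "top" or "wrist"; returns (picture, depth): 420x560x3 uint8, red, green, blue; 420x560 float32, m along the optical axis (not along the pixel's ray), 0 where there is no reading.
- camera_params(name): a dict with "camera_matrix" (3x3 intrinsics, pixels), "k1" (the pictures are not rectified: a ray, as slopes to the right and down, at radius r is drawn at 1 + k1 r^2 times it, then the intrinsics apply), "camera_from_world" (4x4, takes a point from world to camera coordinates); the wrist camera has in their place "mount" (4x4, takes a point from camera to tool coordinates, whose origin is the TCP and whose axes are the tool frame's). Camera axes: x right, y up, looking along -z (the intrinsics and any distortion apply to the point x, -y, -z); pixel columns grow to the right and rows downward; lengths in m; the calibration is good to about 2 mm. A picture is of the moment at which its call begins: read the wrist's pose just before it. camera_params takes no time and is no camera call.
- sign_off(): hands the job in, once; it reports no verdict.
The state is a dict: "t": time; "qpos": joint angles; "qvel": joint speeds; "joint_efforts": joint torques, N m; "position": TCP position; "ee_rot": TCP orientation; "force": force on the tool from outside, world axes, zero at the start; "torque": the same for the moment, N m; "finger_gap": finger opening in m.
Only numpy, scipy, OpenCV 4.12 (cv2) and the standard library are available. Lean on these libraries where they do the work, as an engineer would, in place of code of your own. Each camera call takes 0.05 s, during which the arm holds its last target.

## Working session

There is one attempt and no reset: what is moved stays moved. The work goes in short steps, Python scripts to look and compute and a shell command to move; the robot and the scene stay as the last step left them, time stands still between calls to the robot, and variables do not carry over. Pictures are saved under pics/ and viewed, and the job is handed in when it is done.

```bash
ls; mkdir -p pics
cat > h.py <<'E'
import numpy as np, cv2
from workcell import sense,get_image,camera_params
def save(n,p): cv2.imwrite('pics/'+n+'.png',p[:,:,::-1])
E
python3 - <<'E'
from h import *
s=sense(); print(s)
for n in ['scene','top']:
    p,d=get_image(n); save(n+'0',p); np.savez('pics/'+n+'0.npz',p=p,d=d); print(n,camera_params(n),d.min(),d.max())
print(camera_params('wrist'))
E
```

```text
pics
{'t': 0.0, 'qpos': array([ 92.31577108,  28.75341998, -24.45426816,  88.89173661,
        12.652541  ,  65.21993328, -12.05164963]), 'qvel': array([-0.01145636,  0.08042852, -0.01870428, -0.09317574, -0.08799593,
       -0.0682532 ,  0.07050881]), 'joint_efforts': array([-4.41820976e-04, -5.66590047e+01, -5.81660092e+00, -2.79105699e+01,
       -6.87639252e-02,  3.08378914e-02,  1.89210359e-04]), 'position': array([ 0.14341595, -0.63326003,  0.22568212]), 'ee_rot': array([[ 2.20983349e-01, -9.75277505e-01, -3.83971987e-04],
       [-9.75275652e-01, -2.20983678e-01,  1.90200107e-03],
       [-1.93983040e-03, -4.58320352e-05, -9.99998117e-01]]), 'force': array([-0.07128157,  0.28648077,  0.03115414]), 'torque': array([ 0.02077024, -0.01314066,  0.01091397]), 'finger_gap': 0.0917289316761571}
scene {'camera_matrix': array([[494.08362488,   0.        , 286.7178453 ],
       [  0.        , 494.08362488, 208.26403002],
       [  0.        ,   0.        ,   1.        ]]), 'k1': -0.10531752215678601, 'camera_from_world': array([[-0.63688819, -0.77092941,  0.00642458,  0.44790209],
     
[... 628 characters left out ...]
03,  9.98791212e-01,
        -1.17328677e+00],
       [ 0.00000000e+00,  0.00000000e+00,  0.00000000e+00,
         1.00000000e+00]])} 0.0 2.1497414
{'camera_matrix': array([[313.47675734,   0.        , 281.99043276],
       [  0.        , 313.47675734, 212.238139  ],
       [  0.        ,   0.        ,   1.        ]]), 'k1': -0.008792832305603147, 'mount': array([[ 9.99999534e-01, -9.57773947e-04, -1.24799423e-04,
        -7.30389314e-04],
       [-9.53163994e-04, -9.57682109e-01, -2.87826459e-01,
        -7.77526292e-02],
       [ 1.56154509e-04,  2.87826444e-01, -9.57682575e-01,
        -1.56960242e-01],
       [ 0.00000000e+00,  0.00000000e+00,  0.00000000e+00,
         1.00000000e+00]])}
```

View pics/top0.png

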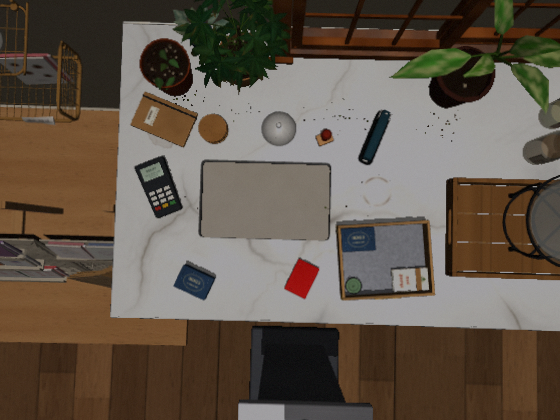

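View pics/scene0.png

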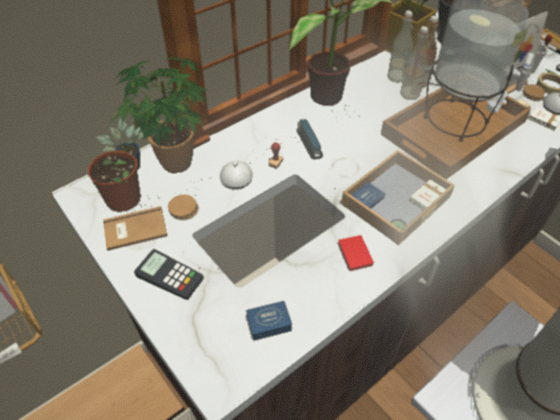

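```bash
cat >> h.py <<'E'
def cam(name,s=None):
    c=camera_params(name)
    if 'mount' in c:
        T=np.eye(4);T[:3,:3]=s['ee_rot'];T[:3,3]=s['position']; W=T@c['mount']
    else: W=np.linalg.inv(c['camera_from_world'])
    return c['camera_matrix'],c['k1'],W
def rays(C,uv):
    K,k1,W=C; uv=np.asarray(uv,float).reshape(-1,2)
    D=np.array([k1,0,0,0.])
    n=cv2.undistortPoints(uv.reshape(-1,1,2),K,D).reshape(-1,2)
    d=np.c_[n[:,0],-n[:,1],-np.ones(len(n))]@W[:3,:3].T
    return W[:3,3],d
def plane(C,uv,z):
    o,d=rays(C,uv); return o+d*((z-o[2])/d[:,2])[:,None]
def tri(C1,p1,C2,p2):
    o1,d1=rays(C1,p1);o2,d2=rays(C2,p2);out=[]
    for a,b in zip(d1,d2):
        A=np.c_[a,-b];t=np.linalg.lstsq(A,o2-o1,rcond=None)[0]
        q1=o1+a*t[0];q2=o2+b*t[1]; out.append(np.r_[(q1+q2)/2,np.linalg.norm(q1-q2)])
    return np.array(out)
def project(C,P):
    K,k1,W=C;V=np.linalg.inv(W);p=np.asarray(P).reshape(-1,3)@V[:3,:3].T+V[:3,3]
    n=np.c_[p[:,0]/-p[:,2],-p[:,1]/-p[:,2]];n=n*(1+k1*(n**2).sum(1))[:,None]
    return n@K[:2,:2].T+K[:2,2]
E
python3 - <<'E'
from h import *
for n in ['top','scene']:
    z=np.load(f'pics/{n}0.npz');p=z['p'];hsv=cv2.cvtColor(p,cv2.COLOR_RGB2HSV)
    m=cv2.inRange(hsv,(100,90,20),(125,255,255))
    k,l,st,ce=cv2.connectedComponentsWithStats(m)
    for i in range(1,k):
        if st[i,4]>150:
            c,_=cv2.findContours((l==i).astype(np.uint8),0,2); r=cv2.minAreaRect(max(c,key=len))
            print(n,st[i],ce[i],r, np.median(z['d'][l==i]))
            if n=='top':
              C=cam('top');h=.034 if ce[i][0]<300 else .023
              b=plane(C,cv2.boxPoints(r),h);print(b.round(4).tolist(),b.mean(0),np.linalg.norm(b-np.roll(b,1,0),axis=1))
    if n=='top': s=4;q=p[200:310,160:450]
    else: s=4;q=p[140:350,230:460]; s=3
    save(n+'0z',cv2.resize(q,None,fx=2.7 if n=='top' else 2.7,fy=2.7,interpolation=2))
E
```

```text
top [342 227  33  25 586] [357.90443686 238.86348123] ((357.85345458984375, 239.0086212158203), (23.019033432006836, 32.355838775634766), 86.633544921875) 1.1762393
[[0.5678, -0.0724, 0.023], [0.5744, -0.1488, 0.023], [0.5201, -0.1529, 0.023], [0.5135, -0.0767, 0.023]] [ 0.5439421  -0.11271064  0.023     ] [0.05441147 0.07662716 0.0543808  0.07643547]
top [174 265  41  35 683] [194.17569546 281.40263543] ((194.038330078125, 281.4179382324219), (34.0120735168457, 24.648181915283203), 25.016895294189453) 1.1600138
[[0.4244, 0.3171, 0.034], [0.4768, 0.2949, 0.034], [0.4452, 0.2218, 0.034], [0.393, 0.2442, 0.034]] [0.43486057 0.26951906 0.034     ] [0.07940388 0.05692658 0.07964099 0.05687454]
scene [248 308  43  30 378] [265.38888889 323.42857143] ((268.3999938964844, 319.20001220703125), (28.460494995117188, 38.57978057861328), 71.56504821777344) 0.9396359
```

View pics/top0z.png

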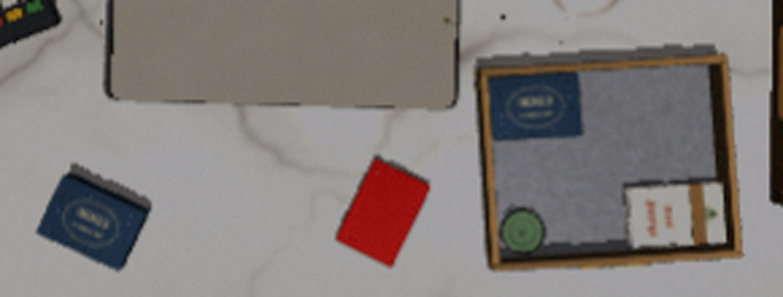

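View pics/scene0z.png

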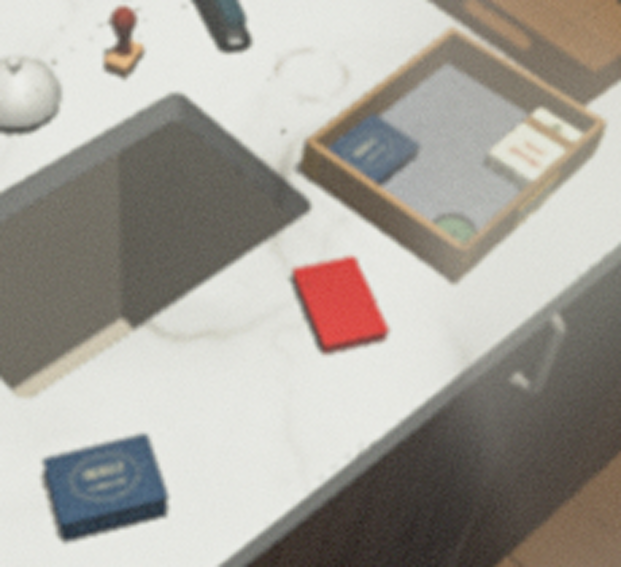

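Run:
```python
from h import *
T=cam('top');S=cam('scene')
f=lambda p,o:np.array(p)/2.7+o
a=f([[535,105],[92,222]],[160,200]);b=f([[372,150],[103,478]],[230,140])
print(tri(T,a,S,b).round(4))
r=f([[477,62],[722,50],[741,255],[490,268]],[160,200]); P=plane(T,r,.046);print(P.round(4),P.mean(0),np.linalg.norm(P-np.roll(P,1,0),axis=1))
for i,j in [(0,1),(3,2)]: d=P[i]-P[j];print(np.degrees(np.arctan2(-d[0],d[1])))
for i,j in [(0,3),(1,2)]: d=P[i]-P[j];print(np.degrees(np.arctan2(d[1],d[0])))
print('tealight',plane(T,f([[522,230]],[160,200]),.023),'cards',plane(T,f([[675,214]],[160,200]),.024),'red',plane(T,f([[382,210]],[160,200]),.02))
```

```text
[[ 5.424e-01 -1.157e-01  1.940e-02  5.000e-03]
 [ 4.325e-01  2.705e-01  2.810e-02  4.000e-04]]
[[ 0.5799 -0.0593  0.046 ]
 [ 0.596  -0.2692  0.046 ]
 [ 0.4216 -0.2872  0.046 ]
 [ 0.4042 -0.074   0.046 ]] [ 0.50043626 -0.17240819  0.046     ] [0.17626466 0.21060543 0.17526789 0.21388096]
4.381441860987738
4.662970477946651
4.791539296697011
5.863972973901404
tealight [[ 0.43503232 -0.10408237  0.023     ]] cards [[ 0.45287057 -0.23658713  0.024     ]] red [[0.44868284 0.01831266 0.02      ]]
```

```bash
python3 -m jog '[[[-0.5,-0.44,0,0,0,-0.7,0],[-1,-0.88,0,0,0,-1.4,0],[-1.5,-1.32,0,0,0,-2.1,0],[-2,-1.76,0,0,0,-2.8,0],[-2.5,-2.2,0,0,0,-3.5,0],[-3,-2.64,0,0,0,-4.2,0],[-3.5,-3.08,0,0,0,-4.9,0],[-4,-3.52,0,0,0,-5.6,0],[-4.5,-3.96,0,0,0,-6.3,0],[-5,-4.4,0,0,0,-6.9,0]]]' 10
python3 - <<'E'
from h import *
s=sense();print(s['position'],s['ee_rot'],s['qpos'])
R=s['ee_rot'];print(R.T@(np.array([.53,-.13,.17])-s['position'])/.04)
E
```

```text
t: 0.93
position: [0.2713, -0.3985, 0.2264]
ee_rot: [[0.813, -0.583, -0.0], [-0.583, -0.813, 0.0], [-0.001, -0.0, -1.0]]
force: [0.1, 0.3, 0.2]
finger_gap: 0.0298
[ 0.27132122 -0.39853347  0.22642627] [[ 8.12826051e-01 -5.82506317e-01 -4.47763227e-04]
 [-5.82506173e-01 -8.12826171e-01  4.17292446e-04]
 [-6.07029155e-04 -7.83613277e-05 -9.99999813e-01]] [ 88.06945457  13.17294776 -40.20118317 111.90661916   9.95110441
  58.38239896   7.73238047]
[ 1.34681744 -9.22371593  1.41056232]
```

```bash
python3 -m jog '[[[0.13,-0.92,0.19,0,0,-0.68,0],[0.27,-1.84,0.38,0,0,-1.35,0],[0.4,-2.77,0.57,0,0,-2.03,0],[0.54,-3.69,0.76,0,0,-2.7,0],[0.67,-4.61,0.95,0,0,-3.38,0],[0.81,-5.53,1.14,0,0,-4.06,0],[0.94,-6.46,1.33,0,0,-4.74,0],[1.08,-7.38,1.52,0,0,-5.42,0],[1.21,-8.3,1.71,0,0,-6.1,0],[1.35,-9.22,1.9,0,0,-6.77,0]]]' 10
python3 -m jog '[[[0,0,0,0,0,0,0],[0,0,0,0,0,0,0],[0,0,0,0,0,0,0],[0,0,0,0,0,0,0],[0,0,0,0,0,0,0],[0,0,0,0,0,0,0],[0,0,0,0,0,0,0],[0,0,0,0,0,0,0],[0,0,0,0,0,0,0],[0,0,0,0,0,0,0]]]'
python3 - <<'E'
from h import *
s=sense();print(s['position'],s['ee_rot'],s['qpos'])
p,d=get_image('wrist');save('w1',p);np.savez('pics/w1.npz',p=p,d=d,R=s['ee_rot'],x=s['position'])
E
```

```text
t: 1.77
position: [0.5315, -0.1313, 0.15]
ee_rot: [[0.996, 0.087, -0.001], [0.087, -0.996, -0.0], [-0.001, 0.0, -1.0]]
force: [0.9, -0.9, 0.5]
finger_gap: 0.0003
t: 2.6
position: [0.5307, -0.1329, 0.1508]
ee_rot: [[0.997, 0.083, 0.0], [0.083, -0.997, -0.0], [0.0, 0.0, -1.0]]
force: [0.3, 0.0, 0.6]
finger_gap: 0.0004
[ 0.53071148 -0.13286612  0.15083916] [[ 9.96547545e-01  8.30239420e-02  1.26225281e-04]
 [ 8.30239673e-02 -9.96547529e-01 -2.10194317e-04]
 [ 1.08338331e-04  2.19948354e-04 -9.99999970e-01]] [ 49.91483891  29.96621477 -49.70272255 107.15350676  27.49398064
  55.64987421  -7.2974366 ]
```

View pics/w1.png

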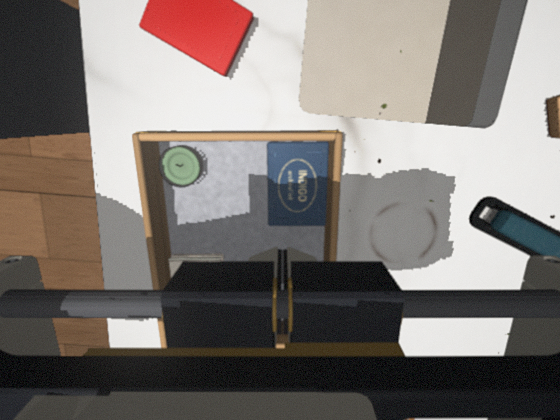

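```bash
cat >> h.py <<'E'
def load(n):
    z=np.load(f'pics/{n}.npz'); return z['p'],z['d'],cam('wrist',dict(ee_rot=z['R'],position=z['x']))
def blue(p,roi=None,hi=255):
    hsv=cv2.cvtColor(p,cv2.COLOR_RGB2HSV); m=cv2.inRange(hsv,(100,90,20),(125,255,hi))
    m=cv2.morphologyEx(m,cv2.MORPH_CLOSE,np.ones((7,7)));m=cv2.morphologyEx(m,cv2.MORPH_OPEN,np.ones((5,5)))
    if roi: q=m*0;a,b,c,d=roi;q[b:d,a:c]=m[b:d,a:c];m=q
    k,l,st,ce=cv2.connectedComponentsWithStats(m)
    i=1+np.argmax(st[1:,4]); c,_=cv2.findContours((l==i).astype(np.uint8),0,2);c=max(c,key=len)
    return cv2.minAreaRect(c),st[i],l==i
E
python3 - <<'E'
from h import *
p,d,C=load('w1')
r,st,m=blue(p,(200,120,400,250));print(r,st)
b=plane(C,cv2.boxPoints(r),.023);print(b.round(4).tolist(),b.mean(0),np.linalg.norm(b-np.roll(b,1,0),axis=1))
print('logo',plane(C,[[298,184]],.023),'med depth z',np.median(d[m]))
T=cam('top');print(tri(T,[[358.1,238.9]],C,[[298,184]]))
# depth-based height at tin centre
o,dd=rays(C,[[298,184]]);f=-np.linalg.inv(C[2])[2,:3]@dd[0];print(o+dd[0]*np.median(d[150:220,272:322])/f)
print('rim inner/outer',plane(C,[[134,133],[342,133],[330,140],[158,141]],.046).round(4),'teal',plane(C,[[182,165]],.023))
E
```

```text
((298.0, 183.5), (81.0, 58.0), 90.0) [ 269  143   59   82 4158]
[[0.5142, -0.0767, 0.023], [0.5657, -0.0723, 0.023], [0.5752, -0.148, 0.023], [0.5197, -0.1526, 0.023]] [ 0.54368863 -0.11240361  0.023     ] [0.0761371  0.05162523 0.07621366 0.05566354]
logo [[ 0.54358792 -0.11145129  0.023     ]] med depth z 0.2894848
[[ 0.54445702 -0.11544146  0.00580156  0.00126217]]
[ 0.54364162 -0.11160629  0.02222542]
rim inner/outer [[ 0.4051 -0.0761  0.046 ]
 [ 0.5734 -0.062   0.046 ]
 [ 0.5644 -0.0683  0.046 ]
 [ 0.4244 -0.0808  0.046 ]] teal [[ 0.43686435 -0.1028006   0.023     ]]
```

```bash
python3 -m jog '[[[0.1,-0.12,0.4,0,0,0,0],[0.2,-0.25,0.8,0,0,0,0],[0.3,-0.37,1.2,0,0,0,0],[0.37,-0.5,1.6,0,0,0,0],[0.37,-0.5,2.0,0,0,0,0],[0.37,-0.5,2.3,0,0,0,0],[0.37,-0.5,2.5,0,0,0,0],[0.37,-0.5,2.7,0,0,0,0],[0.37,-0.5,2.8,0,0,0,0],[0.37,-0.5,2.8,0,0,0,0]]]' 10
python3 - <<'E'
from h import *
s=sense();print(s['position'],s['force'])
p,d=get_image('wrist');save('w2',p);np.savez('pics/w2.npz',p=p,d=d,R=s['ee_rot'],x=s['position'])
E
```

```text
t: 3.48
position: [0.5435, -0.1116, 0.0381]
ee_rot: [[0.997, 0.083, -0.001], [0.083, -0.997, 0.0], [-0.001, -0.0, -1.0]]
force: [-0.4, 0.3, -0.6]
finger_gap: 0.0007
[ 0.54347257 -0.11163105  0.03813706] [-0.42803019  0.26724453 -0.55234103]
```

View pics/w2.png

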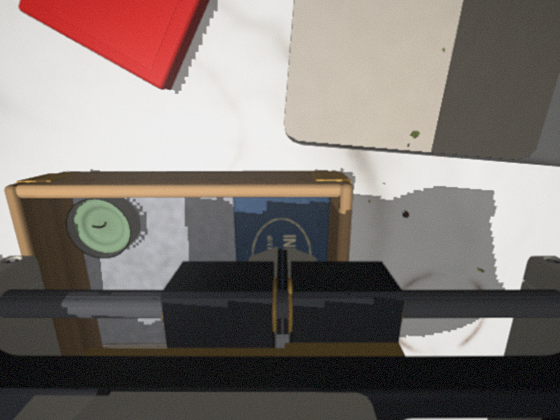

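Run:
```python
from h import *
_,_,A=load('w1');p,d,B=load('w2')
print(tri(A,[[267.5,142.5]],B,[[235,197]]).round(4), plane(A,[[267.5,142.5]],.023),plane(B,[[235,197]],.023))
```

```text
[[ 0.5138 -0.0763  0.0284  0.0016]] [[ 0.51285399 -0.07636368  0.023     ]] [[ 0.51377549 -0.07808834  0.023     ]]
```

```bash
python3 -m jog '[[[0,0,0.1,0,0,0,0],[0,0,0.2,0,0,0,0],[0,0,0.25,0,0,0,0],[0,0,0.28,0,0,0,0],[0,0,0.3,0,0,0,0],[0,0,0.32,0,0,0,0],[0,0,0.34,0,0,0,0],[0,0,0.36,0,0,0,0],[0,0,0.36,0,0,0,0],[0,0,0.36,0,0,0,0]]]' 10
```

```text
t: 4.37
position: [0.5439, -0.1114, 0.0243]
ee_rot: [[0.997, 0.084, 0.0], [0.084, -0.997, 0.0], [0.0, -0.0, -1.0]]
force: [0.2, 1.3, 0.7]
finger_gap: 0.0005
```

```bash
python3 -m jog '[[[0,0,0.01,0,0,0,0],[0,0,0.02,0,0,0,0],[0,0,0.03,0,0,0,0],[0,0,0.04,0,0,0,0],[0,0,0.05,0,0,0,0],[0,0,0.05,0,0,0,0],[0,0,0.05,0,0,0,0],[0,0,0.05,0,0,0,0],[0,0,0.05,0,0,0,0],[0,0,0.05,0,0,0,0]]]' 10
```

```text
t: 5.2
position: [0.5446, -0.1115, 0.0234]
ee_rot: [[0.997, 0.084, 0.001], [0.084, -0.997, -0.001], [0.001, 0.001, -1.0]]
force: [-1.6, 1.4, 8.9]
finger_gap: 0.0007
```

```bash
python3 -m jog '[[[-0.02,0.02,0,0,0,0,0],[-0.06,0.06,0,0,0,0,0],[-0.11,0.11,0,0,0,0,0],[-0.17,0.17,0,0,0,0,0],[-0.23,0.23,0,0,0,0,0],[-0.29,0.29,0,0,0,0,0],[-0.34,0.34,0,0,0,0,0],[-0.38,0.38,0,0,0,0,0],[-0.4,0.4,0,0,0,0,0],[-0.4,0.4,0,0,0,0,0]]]' 10
python3 - <<'E'
from h import *
s=sense();print(s['position'],s['force'])
p,d=get_image('wrist');save('w3',p);np.savez('pics/w3.npz',p=p,d=d,R=s['ee_rot'],x=s['position'])
E
```

```text
t: 6.03
position: [0.5306, -0.1287, 0.0234]
ee_rot: [[0.997, 0.083, 0.003], [0.083, -0.997, -0.0], [0.003, 0.0, -1.0]]
force: [0.2, 0.6, 6.6]
finger_gap: 0.0006
[ 0.53064254 -0.12871056  0.02336958] [0.22069102 0.59965229 6.57352616]
```

View pics/w3.png

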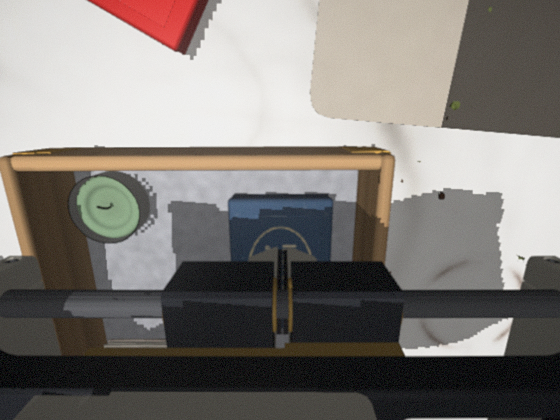

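```bash
python3 -m jog '[[[-0.02,0.02,0.005,0,0,0,0],[-0.07,0.07,0.005,0,0,0,0],[-0.13,0.14,0.005,0,0,0,0],[-0.2,0.21,0.005,0,0,0,0],[-0.28,0.29,0.005,0,0,0,0],[-0.36,0.37,0.005,0,0,0,0],[-0.43,0.45,0.005,0,0,0,0],[-0.48,0.51,0.005,0,0,0,0],[-0.5,0.55,0.005,0,0,0,0],[-0.5,0.55,0.005,0,0,0,0]]]' 10
python3 -m jog '[[[0,0,-0.2,0,0,0,0],[0,0,-0.5,0,0,0,10],[0,0,-0.9,0,0,0,30],[0,0,-1.3,0,0,0,50],[0,0,-1.7,0,0,0,70],[0,0,-2.1,0,0,0,76],[0,0,-2.4,0,0,0,76],[0,0,-2.6,0,0,0,76],[0,0,-2.7,0,0,0,76],[0,0,-2.7,0,0,0,76]]]' 10
python3 - <<'E'
from h import *
s=sense();print(s['position'],s['force'],s['ee_rot'])
p,d=get_image('wrist');save('w4',p);np.savez('pics/w4.npz',p=p,d=d,R=s['ee_rot'],x=s['position'])
p,d=get_image('top');save('top4',p);np.savez('pics/top4.npz',p=p,d=d)
E
```

```text
t: 6.92
position: [0.5127, -0.1524, 0.0234]
ee_rot: [[0.997, 0.083, 0.003], [0.083, -0.997, -0.0], [0.003, 0.001, -1.0]]
force: [-0.3, -0.0, 9.6]
finger_gap: 0.0005
t: 7.75
position: [0.5115, -0.1526, 0.131]
ee_rot: [[0.997, 0.083, 0.001], [0.083, -0.997, -0.001], [0.001, 0.001, -1.0]]
force: [0.1, -0.5, -0.5]
finger_gap: 0.0561
[ 0.51152043 -0.15257643  0.13095398] [ 0.05941941 -0.46612389 -0.49523716] [[ 9.96531790e-01  8.32053681e-02  1.12169893e-03]
 [ 8.32062218e-02 -9.96532077e-01 -7.37153075e-04]
 [ 1.05647387e-03  8.27928803e-04 -9.99999099e-01]]
```

View pics/w4.png

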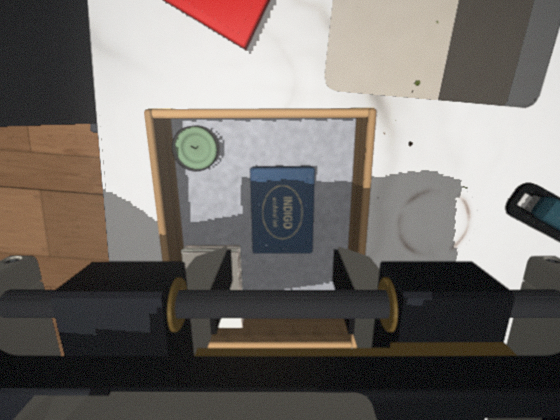

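Run:
```python
from h import *
p,d,C=load('w4')
r,st,m=blue(p,(230,150,340,270));print(r,st)
b=plane(C,cv2.boxPoints(r),.023);print(b.round(4).tolist(),b.mean(0),np.linalg.norm(b-np.roll(b,1,0),axis=1))
o,dd=rays(C,[[283,212]]);f=-np.linalg.inv(C[2])[2,:3]@dd[0];print('logo depth',o+dd[0]*np.median(d[180:245,260:305])/f)
z=np.load('pics/top4.npz')
# edge directions by lines on left/right edges
for side in (0,1):
    pts=[]
    for y in range(178,246,4):
        xs=np.nonzero(m[y])[0];pts.append([xs.min() if side==0 else xs.max()+1,y])
    P=plane(C,pts,.023)[:,:2];v=cv2.fitLine(P.astype(np.float32),cv2.DIST_HUBER,0,.001,.001).ravel();v*=np.sign(v[1]);print('yaw',np.degrees(np.arctan2(-v[0],v[1])),P.mean(0))
c=b.mean(0)
for c in (b.mean(0),plane(C,[[282.5,212]],.023)[0]):
  s=sense();print(c,(s['ee_rot'].T@(np.r_[c[:2],.009]-s['position'])/.04))
```

```text
((282.0, 209.5), (85.0, 62.0), 90.0) [ 251  167   63   86 4367]
[[0.4821, -0.116, 0.023], [0.5343, -0.1116, 0.023], [0.5431, -0.1892, 0.023], [0.4864, -0.194, 0.023]] [ 0.51148057 -0.15271833  0.023     ] [0.07810274 0.05244413 0.07812557 0.05690139]
logo depth [ 0.51243429 -0.15353634  0.02237422]
yaw 4.4572563 [ 0.48722948 -0.15396027]
yaw 4.927303 [ 0.53830792 -0.14966617]
[ 0.51148057 -0.15271833  0.023     ] [0.020203   0.00983475 3.01819214]
[ 0.51197596 -0.15338603  0.023     ] [0.03115528 0.02750039 3.01818228]
```

```bash
python3 -m jog '[[[0,0,0.3,0,0,0,76],[0.01,0.01,0.7,0,0,0,76],[0.02,0.02,1.2,0,0,0,76],[0.02,0.02,1.7,0,0,0,76],[0.02,0.02,2.2,0,0,0,76],[0.02,0.02,2.5,0,0,0,76],[0.02,0.02,2.7,0,0,0,76],[0.02,0.02,2.85,0,0,0,76],[0.02,0.02,2.95,0,0,0,76],[0.02,0.02,3.0,0,0,0,76]]]' 10
```

```text
t: 8.68
position: [0.5123, -0.1529, 0.0099]
ee_rot: [[0.997, 0.084, 0.0], [0.084, -0.997, 0.0], [0.0, -0.0, -1.0]]
force: [0.3, 0.3, 0.7]
finger_gap: 0.0758
```

```bash
python3 -m jog '[[[0,0,0.02,0,0,0,76],[0,0,0.02,0,0,0,66],[0,0,0.02,0,0,0,60],[0,0,0.02,0,0,0,54],[0,0,0.02,0,0,0,50],[0,0,0.02,0,0,0,50],[0,0,0.02,0,0,0,50],[0,0,0.02,0,0,0,50],[0,0,0.02,0,0,0,50],[0,0,0.02,0,0,0,50]]]' 20
```

```text
t: 9.52
position: [0.5124, -0.1533, 0.0098]
ee_rot: [[0.997, 0.083, 0.001], [0.083, -0.997, -0.001], [0.001, 0.001, -1.0]]
force: [-0.8, -0.7, 5.6]
finger_gap: 0.0554
```

```bash
python3 -m jog '[[[0,0,-0.05,0,0,0,50],[0,0,-0.15,0,0,0,50],[0,0,-0.4,0,0,0,50],[0,0,-0.8,0,0,0,50],[0,0,-1.3,0,0,0,50],[0,0,-1.8,0,0,0,50],[0,0,-2.3,0,0,0,50],[0,0,-2.7,0,0,0,50],[0,0,-3.0,0,0,0,50],[0,0,-3.0,0,0,0,50]]]' 20
python3 - <<'E'
from h import *
s=sense();print(s['position'],s['force'],s['qpos'])
p,d=get_image('wrist');save('w5',p);np.savez('pics/w5.npz',p=p,d=d,R=s['ee_rot'],x=s['position'])
# plan
th=np.degrees(np.arctan2(s['ee_rot'][1,0],s['ee_rot'][0,0]));print(th)
E
```

```text
t: 10.35
position: [0.5137, -0.1533, 0.1321]
ee_rot: [[0.996, 0.084, 0.004], [0.084, -0.997, -0.002], [0.004, 0.002, -1.0]]
force: [0.7, 0.6, -1.8]
finger_gap: 0.0553
[ 0.51372241 -0.15328086  0.13209261] [ 0.71144993  0.61578382 -1.83288154] [ 52.50977511  30.34254007 -49.30830756 109.65231258  28.79112802
  52.88876507  -6.04594894]
4.792225922137482
```

View pics/w5.png

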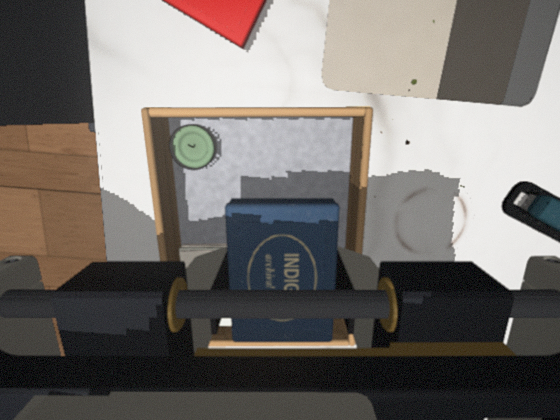

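```bash
python3 -m jog '[[[0,-0.1,-0.1,0,0,0,50],[-0.05,-0.4,-0.3,0,0,0,50],[-0.15,-0.9,-0.5,0,0,0,50],[-0.25,-1.4,-0.5,0,0,0,50],[-0.35,-1.9,-0.5,0,0,0,50],[-0.5,-2.5,-0.5,0,0,0,50],[-0.6,-3.1,-0.5,0,0,0,50],[-0.75,-3.7,-0.5,0,0,0,50],[-0.9,-4.2,-0.5,0,0,0,50],[-1.0,-4.6,-0.5,0,0,0,50]]]' 20
python3 -m jog '[[[-0.1,-0.5,0,0,0,0.4,50],[-0.25,-1.0,0,0,0,0.9,50],[-0.4,-1.6,0,0,0,1.5,50],[-0.55,-2.2,0,0,0,2.1,50],[-0.7,-2.8,0,0,0,2.7,50],[-0.8,-3.4,0,0,0,3.3,50],[-0.9,-3.8,0,0,0,3.9,50],[-1.0,-4.1,0,0,0,4.3,50],[-1.05,-4.3,0,0,0,4.6,50],[-1.05,-4.36,0,0,0,4.7,50]]]' 20
python3 -m jog '[[[0,0,0,0,0,0,50],[0,0,0,0,0,0,50],[0,0,0,0,0,0,50],[0,0,0,0,0,0,50],[0,0,0,0,0,0,50],[0,0,0,0,0,0,50],[0,0,0,0,0,0,50],[0,0,0,0,0,0,50],[0,0,0,0,0,0,50],[0,0,0,0,0,0,50]]]' 20
python3 - <<'E'
from h import *
s=sense();print(s['position'],s['force'],s['qpos'])
p,d=get_image('wrist');save('w6',p);np.savez('pics/w6.npz',p=p,d=d,R=s['ee_rot'],x=s['position'])
E
```

```text
t: 11.23
position: [0.4547, 0.03, 0.1491]
ee_rot: [[0.996, 0.086, -0.002], [0.086, -0.996, 0.001], [-0.002, -0.001, -1.0]]
force: [1.2, 0.7, -1.5]
finger_gap: 0.0556
t: 12.07
position: [0.3983, 0.1996, 0.1492]
ee_rot: [[0.919, -0.395, -0.001], [-0.395, -0.919, 0.0], [-0.001, 0.0, -1.0]]
force: [-0.2, 1.2, -0.7]
finger_gap: 0.0561
t: 12.9
position: [0.4005, 0.1973, 0.1494]
ee_rot: [[0.918, -0.397, 0.0], [-0.397, -0.918, 0.0], [0.0, -0.0, -1.0]]
force: [-0.4, -0.0, -1.1]
finger_gap: 0.0555
[0.40045361 0.19725787 0.14935246] [-0.37077105 -0.04291552 -1.0835957 ] [ 15.41891625  19.19118739 -51.81235585 120.48942012  19.98214402
  49.12903003 -71.59110506]
```

View pics/w6.png

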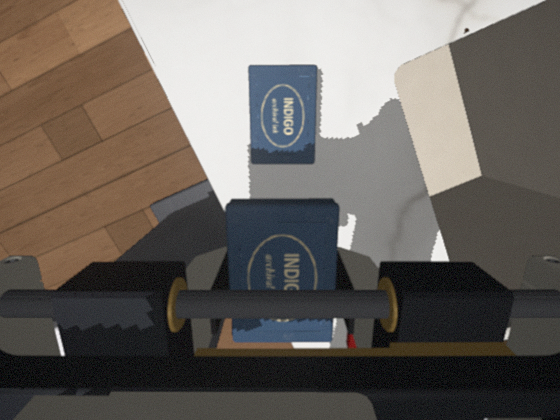

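Run:
```python
from h import *
p,d,C=load('w6'); z=np.load('pics/w6.npz');R,x=z['R'],z['x']
def dep(u,v,reg):
    o,dd=rays(C,[[u,v]]);f=-np.linalg.inv(C[2])[2,:3]@dd[0];a,b,c,e=reg;return o+dd[0]*np.median(d[b:e,a:c])/f
q=dep(284,113,(260,85,305,140));print('col depth',q)
for n in('scene','top'): print(n,tri(cam(n),[[268.1,317.0]] if n=='scene' else [[194.1,282.2]],C,[[284,113.5]]).round(4))
r,st,m=blue(p,(235,50,330,180));print(r,st)
save('w6m',(m*255).astype(np.uint8)[...,None].repeat(3,2))
for zz in(.034,):
  b=plane(C,cv2.boxPoints(r),zz);print(b.round(4).tolist(),b.mean(0),np.linalg.norm(b-np.roll(b,1,0),axis=1))
v=[]
E=[]
for side in (0,1):
    pts=[]
    for y in range(72,148,3):
        xs=np.nonzero(m[y])[0];pts.append([xs.min() if side==0 else xs.max()+1,y])
    P=plane(C,pts,.034)[:,:2];l=cv2.fitLine(P.astype(np.float32),cv2.DIST_HUBER,0,.001,.001).ravel();l*=np.sign(l[1]);print('yaw',np.degrees(np.arctan2(-l[0],l[1])),((P.mean(0)-x[:2])@R[:2,:2]))
print('tool yaw',np.degrees(np.arctan2(R[1,0],R[0,0])))
print('col logo in tool',(R.T@(plane(C,[[284,113]],.034)[0]-x)))
h=dep(283,277,(255,250,310,285));print('held depth',h,R.T@(h-x), 'pixel depth plane', )
zt=h[2]
hb=plane(C,[[228,204],[338,203],[331,342],[235,342]],zt);print('held corners in tool',((hb-x)@R).round(4))
```

```text
col depth [0.4342494  0.27253076 0.03366732]
scene [[0.4335 0.2714 0.0278 0.0021]]
top [[0.4332 0.2715 0.0251 0.0025]]
((281.7309875488281, 113.41105651855469), (64.7984390258789, 96.18746185302734), 1.1934894323349) [ 250   66   66   97 4992]
[[0.3904, 0.2485, 0.034], [0.4242, 0.3169, 0.034], [0.4712, 0.2956, 0.034], [0.4413, 0.2252, 0.034]] [0.43175566 0.27155348 0.034     ] [0.05606629 0.07634975 0.05161235 0.07643214]
yaw -21.823647 [-0.02458554 -0.08490577]
yaw -23.075676 [ 0.02639534 -0.08495618]
tool yaw -23.41680565007634
col logo in tool [ 0.00108712 -0.08249429  0.11535613]
held depth [0.4008795 0.1982556 0.1632836] [-4.68775127e-06 -1.08542363e-03 -1.39311002e-02] pixel depth plane
held corners in tool [[-0.0261 -0.0395 -0.0139]
 [ 0.0259 -0.04   -0.0139]
 [ 0.0262  0.0384 -0.0139]
 [-0.0261  0.0384 -0.0139]]
```

Run:
```python
from h import *
p,d,C=load('w6');q=cv2.resize(p[50:180,235:335],None,fx=6,fy=4.6*1.3/1.3,interpolation=cv2.INTER_CUBIC);save('w6z',cv2.resize(p[50:180,215:355],None,fx=4.5,fy=4.5,interpolation=cv2.INTER_CUBIC))
```

```text
(no output)
```

View pics/w6z.png

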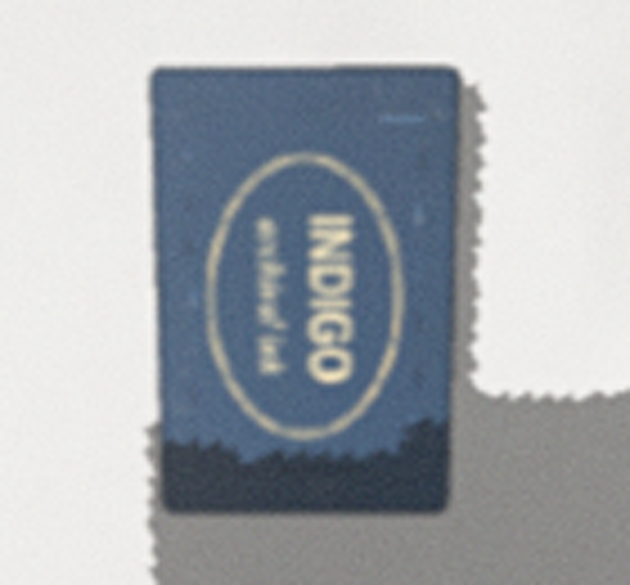

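Run:
```python
from h import *
p,d,C=load('w6'); z=np.load('pics/w6.npz');R,x=z['R'],z['x']
uv=np.array([[152,68],[461,68],[450,514],[163,514],[306,296]])/4.5+[215-.4,50-.4]
for zz in(.034,.030):
  b=plane(C,uv,zz);t=(b-x)@R;print(t.round(4).tolist(),t[:4].mean(0));
  for i,j in((0,3),(1,2)):v=t[j]-t[i];print(np.degrees(np.arctan2(v[0],v[1])),np.linalg.norm(v))
  print(np.linalg.norm(t[0]-t[1]),np.linalg.norm(t[2]-t[3]))
```

```text
[[-0.0274, -0.1192, 0.1154], [0.0273, -0.1193, 0.1154], [0.0277, -0.0405, 0.1154], [-0.0276, -0.0404, 0.1154], [-0.0001, -0.0806, 0.1154]] [ 2.38119630e-05 -7.98331965e-02  1.15355941e-01]
-0.1385356419583512 0.07880161167453875
0.3220740206016037 0.07880583014046313
0.0546675942754021 0.05530111046700117
[[-0.0278, -0.1198, 0.1194], [0.0277, -0.1199, 0.1194], [0.0282, -0.0399, 0.1194], [-0.028, -0.0398, 0.1194], [-0.0001, -0.0806, 0.1194]] [ 3.31179289e-05 -7.98537548e-02  1.19355943e-01]
-0.1385356419583423 0.07995910906331574
0.3220740206015763 0.079963389493243
0.05547059305017142 0.05611341480446061
```

```bash
python3 -m jog '[[[0,-0.15,0,0,0,0,50],[0,-0.5,0,0,0,0,50],[0,-0.9,0.1,0,0,0,50],[0,-1.3,0.3,0,0,0,50],[0,-1.65,0.5,0,0,0,50],[0,-1.85,0.7,0,0,0,50],[0,-1.95,0.9,0,0,0,50],[0,-1.98,1.1,0,0,0,50],[0,-1.98,1.3,0,0,0,50],[0,-1.98,1.4,0,0,0,50]]]' 20
python3 -m jog '[[[0,0,0.15,0,0,0,50],[0,0,0.35,0,0,0,50],[0,0,0.55,0,0,0,50],[0,0,0.75,0,0,0,50],[0,0,0.9,0,0,0,50],[0,0,1.05,0,0,0,50],[0,0,1.15,0,0,0,50],[0,0,1.2,0,0,0,50],[0,0,1.22,0,0,0,50],[0,0,1.22,0,0,0,50]]]' 20
python3 - <<'E'
from h import *
s=sense();print(s['position'],s['force'],s['qpos'])
p,d=get_image('wrist');save('w7',p);np.savez('pics/w7.npz',p=p,d=d,R=s['ee_rot'],x=s['position'])
p,d=get_image('scene');save('s7',cv2.resize(p[210:370,180:340],None,fx=3.7,fy=3.7,interpolation=2))
E
```

```text
t: 13.78
position: [0.4312, 0.269, 0.092]
ee_rot: [[0.918, -0.398, -0.002], [-0.398, -0.918, -0.001], [-0.001, 0.002, -1.0]]
force: [-0.7, -0.1, -1.2]
finger_gap: 0.0556
t: 14.62
position: [0.4319, 0.2701, 0.0445]
ee_rot: [[0.918, -0.397, -0.0], [-0.397, -0.918, 0.0], [-0.0, -0.0, -1.0]]
force: [0.3, 0.2, -0.3]
finger_gap: 0.0557
[0.43185052 0.2700766  0.044483  ] [ 0.29771365  0.24472289 -0.32670897] [ -1.63922624  34.837014   -41.55333294 115.71282492  34.36530222
  42.15845875 -87.9605672 ]
```

View pics/w7.png

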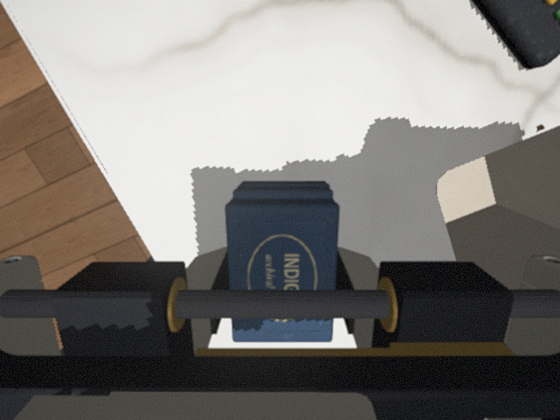

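View pics/s7.png

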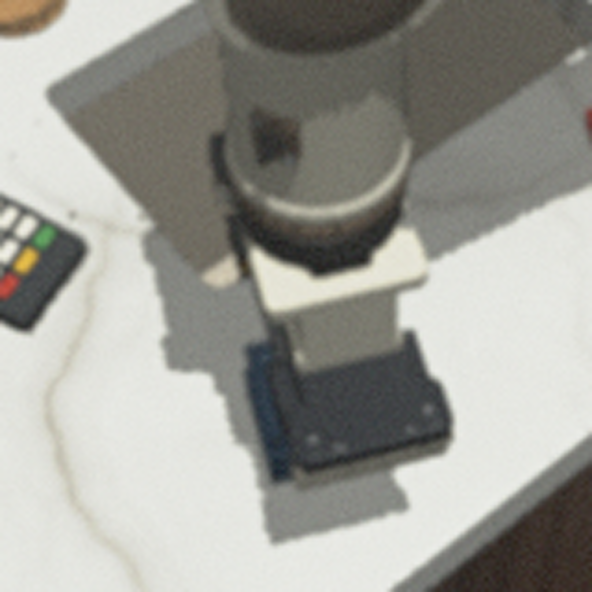

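Run:
```python
from h import *
p,d,C=load('w7');q=p[170:220,215:350];save('w7z',cv2.convertScaleAbs(cv2.resize(q,None,fx=5.8,fy=5.8,interpolation=2),alpha=1.8))
z=np.load('pics/w7.npz');R,x=z['R'],z['x']
for zz in (.030,.034):
  for yy in(-.039,-.041,-.043): 
    P=x+R@np.array([[-.028,.028],[yy,yy],[0,0]])  if 0 else (x[:,None]+R@np.array([[-.028,.028],[yy,yy],[0,0]])).T
    P[:,2]=zz;print(zz,yy,project(C,P).round(1).tolist())
```

```text
0.03 -0.039 [[233.0, 191.5], [333.0, 191.6]]
0.03 -0.041 [[232.8, 188.0], [333.1, 188.1]]
0.03 -0.043 [[232.7, 184.5], [333.3, 184.6]]
0.034 -0.039 [[231.9, 193.2], [334.1, 193.3]]
0.034 -0.041 [[231.7, 189.6], [334.3, 189.7]]
0.034 -0.043 [[231.6, 186.0], [334.5, 186.1]]
```

View pics/w7z.png

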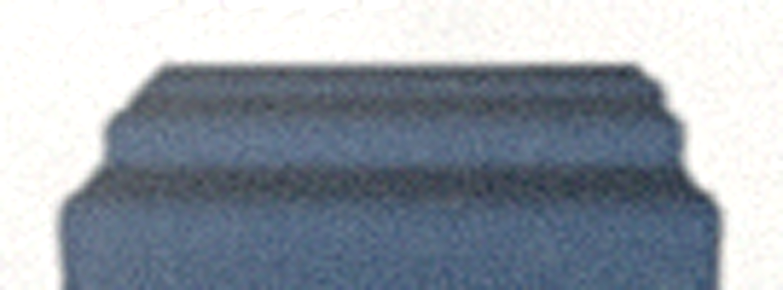

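```bash
python3 -m jog '[[[0,0,0.03,0,0,0,50],[0,0,0.06,0,0,0,50],[0,0,0.09,0,0,0,50],[0,0,0.11,0,0,0,50],[0,0,0.13,0,0,0,50],[0,0,0.14,0,0,0,50],[0,0,0.15,0,0,0,50],[0,0,0.15,0,0,0,50],[0,0,0.15,0,0,0,50],[0,0,0.15,0,0,0,50]]]' 20
```

```text
t: 15.55
position: [0.4319, 0.27, 0.0386]
ee_rot: [[0.918, -0.397, 0.0], [-0.397, -0.918, 0.0], [0.0, -0.0, -1.0]]
force: [0.1, -0.6, -1.1]
finger_gap: 0.0553
```

```bash
python3 -m jog '[[[0,0,0.005,0,0,0,50],[0,0,0.01,0,0,0,50],[0,0,0.015,0,0,0,50],[0,0,0.02,0,0,0,50],[0,0,0.025,0,0,0,50],[0,0,0.03,0,0,0,50],[0,0,0.035,0,0,0,50],[0,0,0.035,0,0,0,50],[0,0,0.035,0,0,0,50],[0,0,0.035,0,0,0,50]]]' 20
```

```text
t: 16.38
position: [0.4319, 0.27, 0.0379]
ee_rot: [[0.918, -0.397, 0.001], [-0.397, -0.918, -0.001], [0.001, 0.0, -1.0]]
force: [-2.8, -1.8, 9.2]
finger_gap: 0.0557
```

```bash
python3 -m jog '[[[0,0,-0.005,0,0,0,50],[0,0,-0.01,0,0,0,50],[0,0,-0.015,0,0,0,50],[0,0,-0.018,0,0,0,50],[0,0,-0.018,0,0,0,50],[0,0,-0.018,0,0,0,50],[0,0,-0.018,0,0,0,50],[0,0,-0.018,0,0,0,50],[0,0,-0.018,0,0,0,50],[0,0,-0.018,0,0,0,50]]]' 5
```

```text
t: 17.22
position: [0.432, 0.27, 0.0378]
ee_rot: [[0.918, -0.397, 0.0], [-0.397, -0.918, 0.0], [0.0, -0.0, -1.0]]
force: [-0.0, 0.4, 0.0]
finger_gap: 0.0558
```

```bash
python3 -m jog '[[[0,0,0,0,0,0,57],[0,0,0,0,0,0,59],[0,0,0,0,0,0,61],[0,0,0,0,0,0,64],[0,0,0,0,0,0,68],[0,0,0,0,0,0,72],[0,0,0,0,0,0,76],[0,0,0,0,0,0,80],[0,0,0,0,0,0,80],[0,0,0,0,0,0,80]]]' 5
python3 -m jog '[[[0,0,-0.1,0,0,0,80],[0,0,-0.3,0,0,0,80],[0,0,-0.6,0,0,0,80],[0,0,-1.0,0,0,0,80],[0,0,-1.5,0,0,0,80],[0,0.3,-2.0,0,0,0,80],[0,0.8,-2.5,0,0,0,80],[0,1.3,-2.8,0,0,0,80],[0,1.7,-2.8,0,0,0,80],[0,1.98,-2.8,0,0,0,80]]]'
python3 -m jog '[[[0,0,0,0,0,0,80],[0,0,0,0,0,0,80],[0,0,0,0,0,0,80],[0,0,0,0,0,0,80],[0,0,0,0,0,0,80],[0,0,0,0,0,0,80],[0,0,0,0,0,0,80],[0,0,0,0,0,0,80],[0,0,0,0,0,0,80],[0,0,0,0,0,0,80]]]'
python3 - <<'E'
from h import *
s=sense();print(s['position'],s['force'])
p,d=get_image('wrist');save('w8',p);np.savez('pics/w8.npz',p=p,d=d,R=s['ee_rot'],x=s['position'])
p,d=get_image('top');save('t8',cv2.resize(p[200:310,160:450],None,fx=2.7,fy=2.7,interpolation=2))
p,d=get_image('scene');save('s8',p)
E
```

```text
t: 18.05
position: [0.4319, 0.27, 0.0379]
ee_rot: [[0.918, -0.397, 0.0], [-0.397, -0.918, 0.0], [0.0, -0.0, -1.0]]
force: [-0.2, -0.2, 0.2]
finger_gap: 0.08
t: 18.88
position: [0.4005, 0.1961, 0.1516]
ee_rot: [[0.917, -0.398, 0.003], [-0.398, -0.917, -0.001], [0.003, -0.0, -1.0]]
force: [-0.4, -0.9, -0.1]
finger_gap: 0.0796
t: 19.72
position: [0.4003, 0.1974, 0.1498]
ee_rot: [[0.918, -0.397, -0.0], [-0.397, -0.918, 0.0], [-0.0, 0.0, -1.0]]
force: [0.7, -0.5, -0.7]
finger_gap: 0.0798
[0.40034056 0.19735623 0.14977946] [ 0.74468713 -0.53443139 -0.68931061]
```

View pics/w8.png

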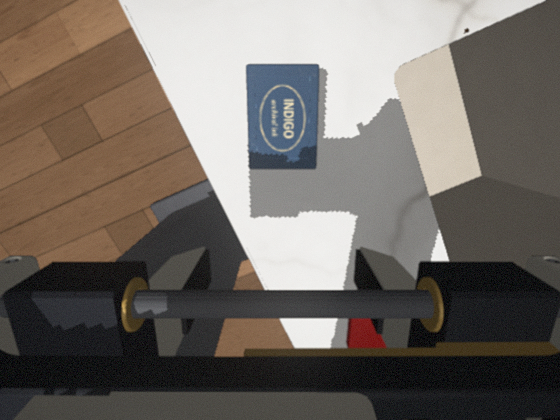

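View pics/s8.png

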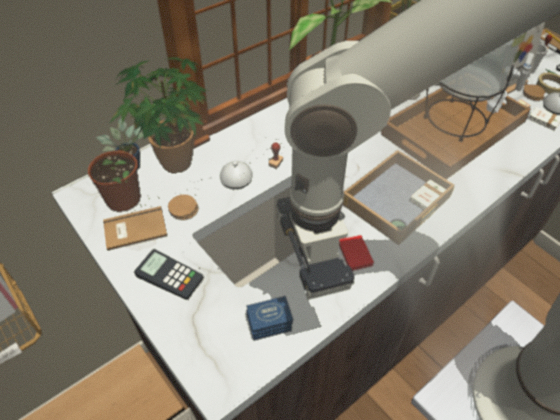

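View pics/t8.png

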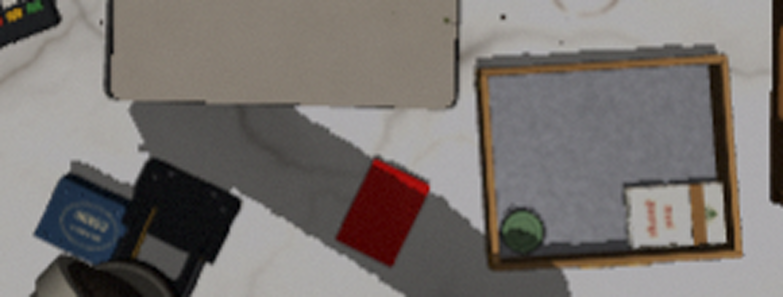

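Three-high column, cards and tealight still in the bin. I'll check the new top's pose against the earlier column measurement.

Run:
```python
from h import *
p,d,C=load('w8'); z=np.load('pics/w8.npz');R,x=z['R'],z['x']
save('w8z',cv2.resize(p[50:180,215:355],None,fx=4.5,fy=4.5,interpolation=cv2.INTER_CUBIC))
o,dd=rays(C,[[283,117]]);f=-np.linalg.inv(C[2])[2,:3]@dd[0];print('depth pt',o+dd[0]*np.median(d[85:145,260:305])/f)
for box in((255,72,312,90),(255,150,312,165),(252,80,262,155),(306,80,314,155)): a,b,c,e=box;print(np.median(d[b:e,a:c]))
```

```text
depth pt [0.43199951 0.27001678 0.05102408]
0.23768434
0.25427622
0.24528739
0.24527177
```

View pics/w8z.png

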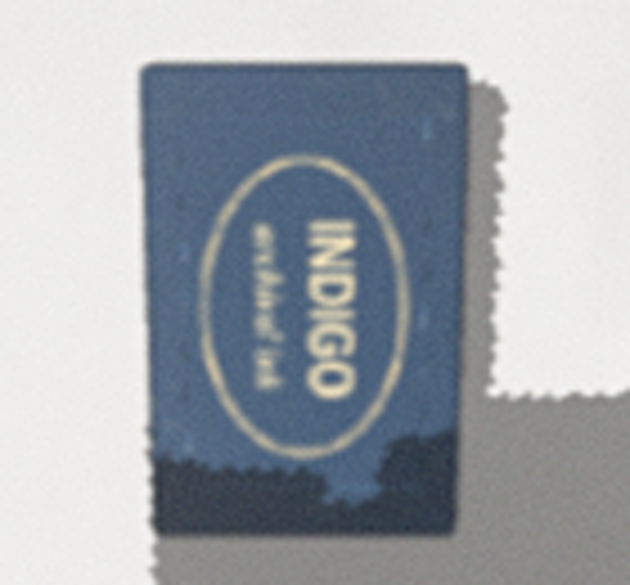

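Run:
```python
from h import *
_,_,C=load('w8');z=np.load('pics/w8.npz');R,x=z['R'],z['x']
a=np.array([[141,66],[468,66],[456,535],[154,535],[305,307]])/4.5+[214.6,49.6];b=plane(C,a,.051);t=(b-x)@R
print(b[:4].mean(0),b[4],t.round(4).tolist())
for i,j in((0,3),(1,2)):v=t[j]-t[i];print('rel yaw',np.degrees(np.arctan2(v[0],v[1])))
_,_,C=load('w6');a=np.array([[152,68],[461,68],[450,514],[163,514],[306,296]])/4.5+[214.6,49.6];b=plane(C,a,.034);print('col before',b[:4].mean(0),b[4])
```

```text
[0.43101396 0.26906356 0.051     ] [0.43130943 0.26964387 0.051     ] [[-0.0276, -0.117, 0.0988], [0.0267, -0.1171, 0.0988], [0.0272, -0.039, 0.0988], [-0.0277, -0.0389, 0.0988], [-0.0003, -0.0786, 0.0988]]
rel yaw -0.07439243329552007
rel yaw 0.3453909234358062
col before [0.43221223 0.27050769 0.034     ] [0.43243306 0.27125509 0.034     ]
```

```bash
python3 -c "
from workcell import sign_off;print(sign_off())"
```

```text
the job is handed in; nothing more can be done
None
```

The blue tin is on top of the column of two, and the job is handed in; it reported no verdict. The run took about 20 s of the 56 s.

**What I did:** I pressed the tin lightly with shut fingertips (7–10 N measured) and slid it about 35–40 mm out of the corner along each wall. I then gripped it across its 56 mm side, lifted it clear and turned it to match the column. I lowered it until the wrist felt contact (9 N), eased off, held it resting there, released it and backed away.

**Last checks:**
- **Placing:** the top face is at z = 0.051 m, as it should be for three tins. Its centre is about 2 mm from where I measured the column before, and it is square to within about 0.4°. It lies lid up.
- **Surroundings:** the cards and the tealight are still in the bin. The bell, card reader and stamp look unmoved in the pictures; I did not measure them again.

**Where measurements disagreed:**
- **Column top:** triangulating from two views put it at 25–28 mm, against 34 mm from the depth image and about 30 mm from its apparent size. I trusted the depth reading and felt for contact, which came where 34 mm predicted.
- **Tin in the bin:** two-view heights for its top ranged from 6 mm (top and wrist views, a weak pairing) to 28 mm, while depth gave 22 mm and contact 23 mm.
- **Column tins' final positions:** I did not measure the two lower tins separately after release, because the top tin mostly hides them.

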